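# Snap the retaining clip onto the idler spindle with the clip fork

## Task

Take the clip fork from the white tray and, with its crescent behind the split clip that lies on the idler wheel, push the clip along the wheel's face onto the spindle until it has snapped fully home in the groove. Push gently enough not to bend it, do not force it once it is home, and do not touch it with the gripper. Then lay the fork flat back in the white tray without dropping it, and leave everything else on the bench where it is.

Things in the scene. Friction and masses are not known exactly. Their poses are not given: they have to be found in the camera images.
- spindle (a point): Point on the axis of the bare upright steel spindle, at the height of its wheel's flat top face (70 mm above the bench). z up, x across the unit away from the robot. Just above the face is the groove, 24 mm in diameter and 6.5 mm high (its flank is 12 mm from the axis); above that the spindle's head, 30 mm in diameter, top 91 mm above the bench.
- idler: Idler unit, fixed: grey steel plate 140 x 285 x 12 mm with two spindles 135 mm apart, each with a flat dark-grey plastic wheel 107 mm across with a black tyre, free to turn. Origin under the bare spindle, axes as spindle. The second spindle, 135 mm along +y, already wears its clip: the finished look. A thin upright sheet guide, 52 mm high, stands 67 mm along +x.
- clip_mid (a point): Centre, half-way up (72 mm above the bench), of the split steel clip: a flat E-shaped ring 44 mm across, 4 mm thick, lying loose on the wheel's face at groove height. x points out of its open mouth. At the start 18 to 26 mm short of the spindle's axis on the robot's side, at most 2 mm sideways, mouth facing the spindle within 0.06 rad. Home when on the spindle's axis.
- clip: The same clip; origin under the ring's centre, axes as clip_mid. Its springy arms meet the groove with the centre about 14 mm short of the axis and spread under a push that rises to 4 to 7 N; with the centre 3 to 6 mm short they jump inwards and pull the clip home, where its back prong stops hard on the groove. More than 16 N bends it. It slides easily.
- fork_grip (a point): Where to hold the clip fork, which lies flat in the white tray: at the middle of the height and width of its black straight handle (96 long, 22 wide, 26 mm high), 18 mm above the bench. The handle reaches 38 mm ahead of this point and 58 mm behind. x points along the tool to its crescent, z up. About 0.15 kg, balanced 7 to 20 mm ahead of here.
- fork: The same fork; origin under the handle's middle. A steel blade, 14 wide, 5 mm thick, half-way up the handle (its mid-plane at fork_grip's height), ends in a crescent 47 mm wide whose hollow, radius 23, takes the clip's back. A thumb screw clamps the blade at any length: the hollow's deepest point is 76 to 116 mm ahead of fork_grip (not measured, fixed in use), the horns 9 mm further.
- tray: White open tool tray, fixed, 270 x 190 mm, walls 5 mm thick and 18 mm high, floor 5 mm thick. Origin under its centre; x along its length, z up. The fork lies along x in one half, a screwdriver in the other, their lines about 84 mm apart; either half may hold the fork.
- driver_grip (a point): Screwdriver with a grey handle, 190 mm long, in the tray (bystander); the point is at the middle of its handle.
- glue: White glue bottle, 48 mm across, with a green nozzle, 147 mm high (bystander); origin under its centre.
- orange_box: Orange gift box, 110 x 160 x 70 mm (bystander); origin under its centre.
- tape: Roll of paper tape lying flat, 90 mm across, 24 mm high (bystander); origin under its centre.
- grease: Steel grease tin, 64 mm across, 45 mm high (bystander); origin under its centre.
- dish: Grey dish with spare clips, 104 mm across, 22 mm high (bystander); origin under its centre.
- partition: White box insert with six compartments, 130 x 190 x 35 mm (bystander); origin under its centre.
- folder: Wooden folding stick, 150 x 22 x 6 mm, lying flat (bystander); origin under its centre.

How it is judged:
On the way, in this order (a step that is already met when the one before it is completed fails the run):
1. the fork is lifted out of the tray in the gripper (height (world z) of fork_grip above 0.045 m and contact force between the fingers and fork above 1 N), for 0.2 s.
2. the clip has snapped home in the groove, with the fork still in the gripper (horizontal distance between clip_mid and spindle below 0.002 m and contact force between the fingers and fork above 1 N), for 0.2 s.
At the end, for the whole second after the job is handed in: The clip sits in the spindle's groove, its centre within 2 mm of the spindle's axis, flat (within 0.1 rad) and at the groove's height; the fork lies flat (within 0.1 rad) on the floor of the white tray, right way up, with its grip point inside the tray's walls; both are at rest (horizontal distance between clip_mid and spindle below 0.002 m and z of clip_mid in the frame of spindle between 0 and 0.006 m and angle between each of clip_mid, fork_grip's own z axis and vertical below 0.1 rad and x of fork_grip in the frame of tray between -0.11 and 0.11 m and y of fork_grip in the frame of tray between -0.085 and 0.085 m and z of fork_grip in the frame of tray below 0.024 m and linear speed of each of fork, clip below 0.02 m/s); the robot touches nothing.
It fails at once if the fork pushes the clip or the idler unit with more than 16 N (contact force between fork and clip above 16 N or contact force between fork and idler above 16 N).
It fails at once if the gripper or arm touches the clip (contact force between any of the fingers, the arm and clip above 0.5 N).
It fails at once if the fork is dropped or thrown (linear speed of fork above 0.6 m/s and contact force between the fingers and fork below 0.05 N).
It fails at once if a bystander is pushed more than 30 mm from its place (distance of any of driver_grip, glue, orange_box, tape, grease, dish, partition, folder from where it was at the start of the episode above 0.03 m).
It also fails if it takes over 54 s, if anything falls off the work surface, if the arm or the gripper's body presses on something with over 40 N, if the wrist force passes 120 N, or if a joint passes its speed limit or range.

## Robot

A 6-joint arm with a two-finger parallel gripper is mounted at the origin on the work surface. World frame = base frame: x ahead of the robot, y to its left, z up, the work surface at z = 0. Lengths are in m, angles in rad, forces in N, time in s.
With the tool pointing down it reaches from about 0.275 to 0.825 m from the base axis. Payload 5.2 kg.
Tool frame: the origin (TCP) lies midway between the tips of the shut fingers; the grasp point (between the pads) lies 19 mm behind it; z points along the fingers, y is the line along which they close (so a half turn about z gives the same grasp; the last joint's range is limited). The gripper opens to 93 mm and grips with 3 to 60 N. Pads are 15 mm wide; open, the fingers measure 128 mm over their backs; the gripper's body (75 mm by 188 mm) begins 65 mm behind the grasp point.
Start: joints at [0.977, 0.259, 1.535, -0, 1.348, -0.203], TCP at [0.209, 0.509, 0.219] pointing down, gripper open.
Joint ranges: [-3.14, 3.14], [-0.91, 2.08], [0.19, 2.58], [-1.22, 4.36], [0.22, 2.71], [-3.12, 3.12]. Speed limits (rad/s): [2.57, 2.57, 3.14, 3.14, 3.14, 3.14].

## Interface

Orientations are given as a rotation vector (axis times angle).
In Python, from plant import r, read_camera, get_calibration, nets gives the robot as it stands.
- The arm moves only by the tool carry_out, never from a script. Its argument "motion" is a list that holds one entry, the list of rows, each a list of 4 numbers: the shift along the tool's x, y, z in m, then the turn about the tool's z in rad. In form: [[[tx, ty, tz, roll], ...]]. A call has 1 to 20 rows; each row shifts and turns the commanded pose from where the row before left it, along the tool's axes as they then stand; what a row does not reach is not made up. A row lasts 1/12 s, in which the tool goes at most 41.7 mm and 7.16 degrees, less where a joint would pass 70% of its speed; a pose out of reach is approached as far as the arm can. A call is refused whole if a number of a shift passes 0.0417 or a number of a turn 0.125, either way. A call with a gripper value outside its range is refused whole. "fingers" is the closure, from -1 (fully open) to 1 (shut), set as the call begins (left out, the last holds). The fingers move at their own pace and stop on an object; "squeeze" is the grip in N (left out, the last holds). Time passes only in rows, so rows that do not move let the fingers close. It gives the time, the measured TCP pose, the force, the opening and the grip force at its end, in the units of the state.
- r.read_state(): the state, without advancing time (a new reading comes with each control period).
- read_camera(name): name is "scene" or "top" or "wrist"; returns (picture, depth): 400x640x3 uint8, red, green, blue; 400x640 float32, m along the optical axis (not along the pixel's ray), 0 where there is no reading.
- get_calibration(name): a dict with "fx", "fy", "cx", "cy" (pixels), "eye" and "orientation" of the camera in the world; the wrist camera has in their place "T_tool_cam" (4x4, takes a point from camera to tool coordinates, whose origin is the TCP and whose axes are the flange's). Camera axes: x right, y down, z forward; pixel columns grow to the right and rows downward; lengths in m; the calibration is good to about 2 mm. A picture is of the moment at which its call begins: read the wrist's pose just before it. get_calibration takes no time and is no camera call.
- r.close_job(): hands the job in; it is judged then, once.
Trained networks look in the newest picture that a camera, given by its name, has taken for a name from the list of things; names that differ only in an ending like _2 or _b are one class to them, and where a whole thing is asked for, a point or a joint stands for the part that bears it (a point fixed in the world has none). Each returns a list of dicts, best first, with "score" (0 to 1); they miss things now and then, are a little off and sometimes report something else, mostly with a low value. They report only what shows in the picture. A call takes as long as a camera call.
- nets.look_for(camera, query): "centre" ([column, row] in pixels, amid what is visible of it).
- nets.pinpoint(camera, query): "centre" ([column, row] in pixels: a listed point, or the origin of a listed thing).
The state is a dict: "time_s": time; "joint_pos": joint angles; "joint_velocities": joint speeds; "tau": joint torques, N m; "tool_pos": TCP position; "ee_rot": TCP orientation; "wrist_force": force on the tool from outside, world axes, zero at the start; "wrist_torque": the same for the moment, N m; "grip_width": finger opening in m; "finger_force": force on a finger pad.
Only numpy, scipy, OpenCV 4.12 (cv2) and the standard library are available. Lean on these libraries where they do the work, as an engineer would, in place of code of your own. Each camera call takes 0.05 s, during which the arm holds its last target. There are 200 camera calls.

## Working session

There is one attempt and no reset: what is moved stays moved. The work goes in short steps, Python scripts to look and compute and a tool call to move; the robot and the scene stay as the last step left them, time stands still between calls to the robot, and variables do not carry over. Pictures are saved under pics/ and viewed, at most 10 in all, crops included, and the job is handed in when it is done.

Besides the shell and the picture viewer there is one more tool, called after "Emit:" in YAML: its name, and indented under it one key for each argument. carry_out: Moves the arm, as the interface text tells. Its arguments: {"type":"object","properties":{"motion":{"type":"array","items":{"type":"array","items":{"type":"array","items":{"type":"number"}}}},"fingers":{"type":"number"},"squeeze":{"type":"number"}},"required":["motion"]}

```bash
mkdir -p pics
cat > h.py <<'E'
import numpy as np, cv2
from scipy.spatial.transform import Rotation as R
from plant import r, read_camera, get_calibration, nets
def cam(name):
    c=get_calibration(name); s=r.read_state()
    if name=='wrist':
        T=np.eye(4); T[:3,:3]=R.from_rotvec(s['ee_rot']).as_matrix(); T[:3,3]=s['tool_pos']; T=T@np.array(c['T_tool_cam'])
        return c,T
    o=np.array(c['orientation']); T=np.eye(4)
    T[:3,:3]=o if o.shape==(3,3) else R.from_rotvec(o).as_matrix() if o.size==3 else R.from_quat(o).as_matrix()
    T[:3,3]=c['eye']; return c,T
def ray(c,T,p):
    d=np.array([(p[0]-c['cx'])/c['fx'],(p[1]-c['cy'])/c['fy'],1.]); return T[:3,3],T[:3,:3]@d
def onz(c,T,p,z):
    o,d=ray(c,T,p); return o+d*(z-o[2])/d[2]
def dep(c,T,p,D):
    x,y=map(int,np.round(p)); w=D[max(0,y-2):y+3,max(0,x-2):x+3]; w=w[w>0]
    o,d=ray(c,T,p); return o+d*np.median(w) if w.size else None
def tri(rs):
    A=0;b=0
    for o,d in rs:
        d=d/np.linalg.norm(d); P=np.eye(3)-np.outer(d,d); A=A+P; b=b+P@o
    return np.linalg.solve(A,b)
def shot(name,fn=None):
    c,T=cam(name); I,D=read_camera(name)
    if fn: cv2.imwrite('pics/'+fn,I[:,:,::-1])
    return c,T,I,D
E
python3 - <<'E'
from h import *
np.set_printoptions(precision=4,suppress=True)
print(get_calibration('top'),get_calibration('wrist'))
Z=dict(spindle=.07,clip_mid=.072,fork_grip=.018,tray=0,driver_grip=.02,fork=0,idler=0,clip=0.07)
V={}
for n in ['top','scene']:
    c,T,I,D=shot(n,n+'0.png')
    for q in Z:
        L=nets.pinpoint(n,q)[:2]
        for l in L: print(n,q,round(l['score'],2),np.round(l['centre'],1),onz(c,T,l['centre'],Z[q]),dep(c,T,l['centre'],D))
        if L: V.setdefault(q,[]).append(ray(c,T,L[0]['centre']))
for q in V:
    if len(V[q])==2: print('tri',q,tri(V[q]))
print(r.read_state())
E
```

```text
{'fx': 491.43403547094124, 'fy': 491.43403547094124, 'cx': 320.9935012263211, 'cy': 204.7875243415689, 'eye': array([ 0.2842, -0.0151,  1.4848]), 'orientation': array([-2.1609,  2.1089, -0.1802])} {'fx': 327.8844127448539, 'fy': 327.8844127448539, 'cx': 315.33065759262246, 'cy': 200.23398744186346, 'T_tool_cam': array([[-0.0004, -0.9662, -0.258 ,  0.0705],
       [ 1.    , -0.0008,  0.0013, -0.0007],
       [-0.0014, -0.258 ,  0.9662, -0.1653],
       [ 0.    ,  0.    ,  0.    ,  1.    ]])}
top spindle 0.62 [285.5 160.3] [0.6536 0.094  0.07  ] [0.6479 0.0923 0.0918]
top clip_mid 0.43 [287.2 170.1] [0.6234 0.0877 0.072 ] [0.6234 0.0877 0.0723]
top fork_grip 0.57 [393.5 241.4] [ 0.4256 -0.2339  0.018 ] [ 0.4243 -0.2318  0.0317]
top tray 0.71 [403.2 235.7] [ 0.4454 -0.266   0.    ] [ 0.4448 -0.2651  0.0054]
top driver_grip 0.66 [422.2 259.7] [ 0.3731 -0.3188  0.02  ] [ 0.3724 -0.3165  0.0309]
top fork 0.91 [395.6 245.8] [ 0.4142 -0.2429  0.    ] [ 0.4116 -0.2383  0.0298]
top fork 0.65 [188.2 281.6] [0.2923 0.376  0.    ] [0.2922 0.3744 0.0061]
top idler 0.73 [287.  164.6] [0.6582 0.0942
[... 1232 characters left out ...]
rip [ 0.4244 -0.2345  0.022 ]
tri tray [ 0.445  -0.2695 -0.0086]
tri driver_grip [ 0.3756 -0.3175  0.0105]
tri fork [ 0.4156 -0.2371  0.0125]
tri idler [0.6545 0.0915 0.0058]
tri clip [0.618  0.0861 0.0653]
{'time_s': 0.9, 'joint_pos': array([ 0.9772,  0.2586,  1.535 ,  0.    ,  1.348 , -0.2028]), 'joint_velocities': array([-0.0014, -0.0007,  0.0007, -0.0001, -0.0004,  0.0022]), 'tau': array([  0.0001, -43.7185, -28.4316,   0.0719,   0.0309,  -0.    ]), 'tool_pos': array([0.2095, 0.5086, 0.2187]), 'ee_rot': array([0.61  , 3.0818, 0.0001]), 'wrist_force': array([-0.2379,  0.0048,  0.27  ]), 'wrist_torque': array([0.0035, 0.0217, 0.0237]), 'finger_force': 0.0, 'grip_width': 0.0929676865531475}
```

Run:
```python
import cv2
I=cv2.imread('pics/top0.png'); cv2.imwrite('pics/top0c.png',cv2.resize(I[90:330,170:490],None,fx=2.5,fy=2.5,interpolation=cv2.INTER_CUBIC))
```

```text
(no output)
```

View pics/top0c.png

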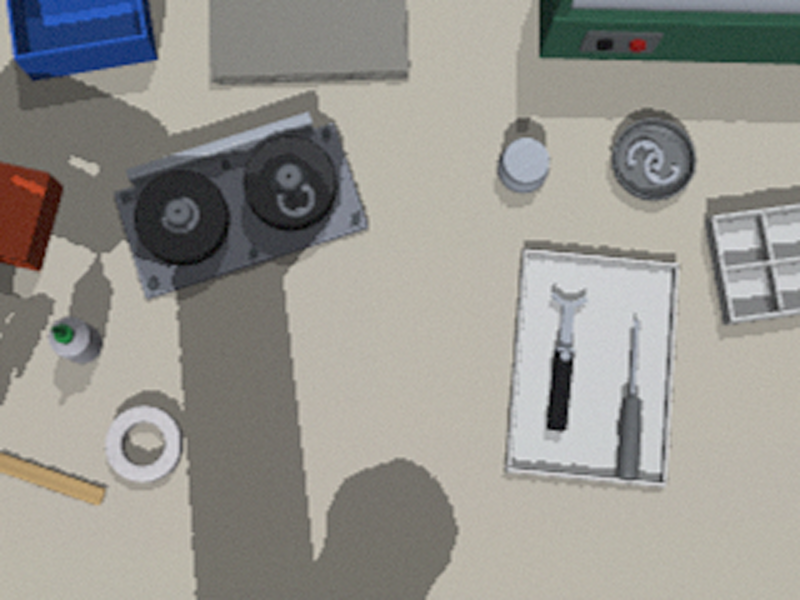

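View pics/scene0.png

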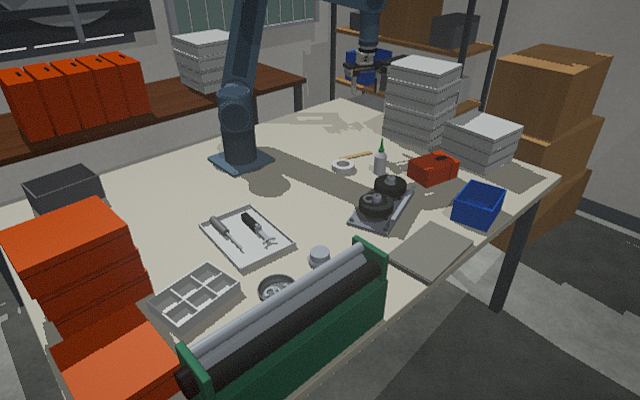

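The top view shows the bare spindle with the loose clip at about (285,160)/(288,170). The finished spindle is at (242,175), and the fork runs from (393,262) to (397,206) with its crescent pointing away from the robot. The screwdriver is beside it in the right half of the tray. The scene view agrees. Next I plan a move to a close look above the idler.

```bash
cat >> h.py <<'E'
def yaw(s=None):
    s=s or r.read_state(); m=R.from_rotvec(s['ee_rot']).as_matrix(); return np.arctan2(m[1,0],m[0,0])
def plan(tgt,ty,n):
    s=r.read_state(); y=yaw(s); d=(np.array(tgt)-s['tool_pos'])/n
    dy=((ty-y+np.pi)%(2*np.pi)-np.pi)/n
    rows=[]
    for i in range(n):
        a=y+dy*i
        rows.append([round(float(v),4) for v in (d[0]*np.cos(a)+d[1]*np.sin(a), d[0]*np.sin(a)-d[1]*np.cos(a), -d[2], -dy)])
    if abs(dy)<1e-3 : print(n,'x',rows[0])
    else: print(str(rows).replace(' ',''))
E
python3 - <<'E'
from h import *
c,T=cam('top')
g=onz(c,T,[394.8,242],.03)
for a,b,z in (((393.2,262),(396,230),.031),((393.2,262),(397.2,206),.025)):
    d=onz(c,T,b,z)-onz(c,T,a,z); print('fork',np.degrees(np.arctan2(d[1],d[0])),np.linalg.norm(d))
d=onz(c,T,(241.5,174.8),.09)-onz(c,T,(285.8,159.8),.09); print('idler',np.degrees(np.arctan2(d[1],d[0]))-90,np.linalg.norm(d))
plan([.65,.09,.30],np.radians(17),20)
E
```

```text
fork -5.034650090461881 0.09531243397980385
fork -4.11835092171724 0.1685819470066218
idler 20.732481076795807 0.13586446783860287
[[-0.0283,-0.011,-0.0041,0.1227],[-0.0295,-0.0074,-0.0041,0.1227],[-0.0302,-0.0037,-0.0041,0.1227],[-0.0304,-0.0,-0.0041,0.1227],[-0.0302,0.0037,-0.0041,0.1227],[-0.0295,0.0074,-0.0041,0.1227],[-0.0284,0.0109,-0.0041,0.1227],[-0.0268,0.0143,-0.0041,0.1227],[-0.0249,0.0175,-0.0041,0.1227],[-0.0225,0.0204,-0.0041,0.1227],[-0.0199,0.023,-0.0041,0.1227],[-0.0169,0.0252,-0.0041,0.1227],[-0.0137,0.0271,-0.0041,0.1227],[-0.0103,0.0286,-0.0041,0.1227],[-0.0067,0.0296,-0.0041,0.1227],[-0.003,0.0302,-0.0041,0.1227],[0.0007,0.0304,-0.0041,0.1227],[0.0044,0.0301,-0.0041,0.1227],[0.0081,0.0293,-0.0041,0.1227],[0.0116,0.0281,-0.0041,0.1227]]
```

Emit:
carry_out:
  motion:
    - [[-0.028,-0.011,-0.004,0.122],[-0.03,-0.007,-0.004,0.122],[-0.03,-0.004,-0.004,0.122],[-0.03,0,-0.004,0.122],[-0.03,0.004,-0.004,0.122],[-0.03,0.007,-0.004,0.122],[-0.028,0.011,-0.004,0.122],[-0.027,0.014,-0.004,0.122],[-0.025,0.0175,-0.004,0.122],[-0.0225,0.0205,-0.004,0.122],[-0.02,0.023,-0.004,0.122],[-0.017,0.025,-0.004,0.122],[-0.014,0.027,-0.004,0.122],[-0.01,0.0285,-0.004,0.122],[-0.0065,0.0295,-0.004,0.122],[-0.003,0.03,-0.004,0.122],[0.001,0.03,-0.004,0.122],[0.0045,0.03,-0.004,0.122],[0.008,0.029,-0.004,0.122],[0.0115,0.028,-0.004,0.122]]

```text
time_s: 2.57
tool_pos: [0.6525, 0.0928, 0.2988]
ee_rot: [-3.105, -0.477, 0.0]
wrist_force: [0.9, 0.0, 0.3]
grip_width: 0.0929
finger_force: 0.0
```

Run:
```python
from h import *
np.set_printoptions(precision=4,suppress=True)
print(np.degrees(yaw()), r.read_state()['tool_pos'], r.read_state()['joint_pos'])
c,T,I,D=shot('wrist','w1.png')
np.savez('w1.npz',D=D,T=T)
for q,z in dict(spindle=.07,clip_mid=.072,idler=0).items():
    for l in nets.pinpoint('wrist',q)[:2]: print(q,round(l['score'],2),np.round(l['centre'],1),onz(c,T,l['centre'],z),dep(c,T,l['centre'],D))
cv2.imwrite('pics/w1c.png',cv2.resize(I[60:340,120:520,::-1],None,fx=2,fy=2,interpolation=cv2.INTER_CUBIC))
```

```text
17.455553188643243 [0.6525 0.0928 0.2988] [-0.0276  0.4278  1.1012  0.      1.6127  1.2385]
spindle 0.68 [313.1 175.1] [0.6505 0.0943 0.07  ] [0.6542 0.0953 0.0904]
spindle 0.51 [509.5 201. ] [ 0.6925 -0.1484  0.07  ] [ 0.6907 -0.1657  0.044 ]
clip_mid 0.64 [314.8 197.1] [0.6252 0.0842 0.072 ] [0.6246 0.084  0.0694]
idler 0.58 [311.4 169.4] [0.6452 0.0958 0.    ] [0.6596 0.0991 0.0882]
```

View pics/w1c.png

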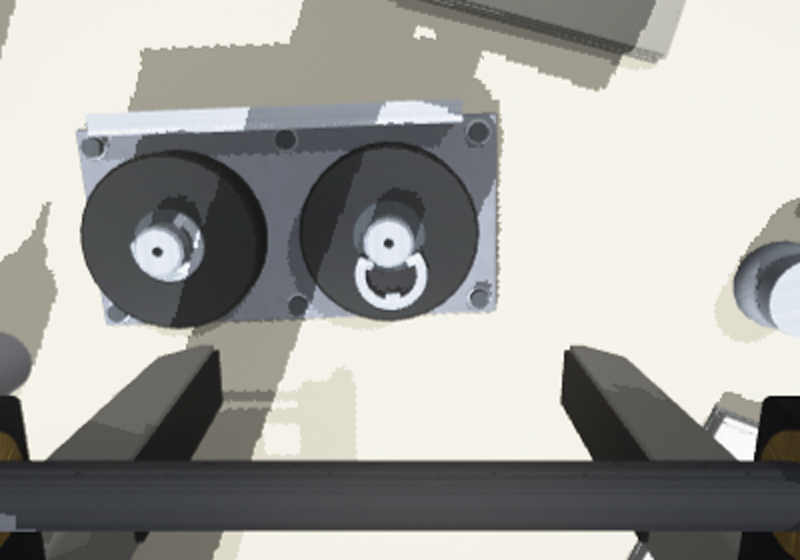

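The picture shows the bare spindle head at full-image (314,181.5), the finished spindle at (199,185), and the clip ring centred near (315.5,199) with its mouth toward the spindle. I now compute the geometry and go to the fork.

Run:
```python
from h import *
np.set_printoptions(precision=4,suppress=True)
f=np.load('w1.npz');T=f['T'];D=f['D'];c=get_calibration('wrist')
u,v=np.meshgrid(np.arange(640),np.arange(400))
P=np.stack([(u-c['cx'])/c['fx']*D,(v-c['cy'])/c['fy']*D,D],-1)@T[:3,:3].T+T[:3,3]
def near(lo,hi,xy,rad): 
    m=(D>0)&(P[...,2]>lo)&(P[...,2]<hi)&(np.hypot(P[...,0]-xy[0],P[...,1]-xy[1])<rad); return P[m],m
A=onz(c,T,(314,181.5),.091); B=onz(c,T,(199,185),.091)
for n,X in (('bare',A),('fin',B)):
    Q,m=near(.084,.10,X,.03); (cx,cy),rr=cv2.minEnclosingCircle(Q[:,:2].astype(np.float32)); print(n,X,Q.mean(0),(cx,cy),rr,len(Q))
d=B-A; print('idler yaw',np.degrees(np.arctan2(d[1],d[0]))-90, np.linalg.norm(d))
W,_=near(.06,.08,A,.05); print('wheel z',np.median(W[:,2]))
# clip: bright pixels
I=cv2.imread('pics/w1.png').astype(int).min(2)
X=onz(c,T,(315.5,199.5),.074)
Q,m=near(.06,.08,X,.027); b=m&(I>130); q=P[b]
pts=np.array([onz(c,T,p,.074) for p in np.argwhere(b)[:,::-1]])
(cx,cy),rr=cv2.minEnclosingCircle(pts[:,:2].astype(np.float32)); print('clip',X,(cx,cy),rr,q.mean(0),len(q))
plan([.40,-.235,.26],np.radians(-4.5),14)
```

```text
bare [0.6474 0.0921 0.091 ] [0.6481 0.0922 0.0899] (0.6474125981330872, 0.09210342913866043) 0.014947888441383839 503
fin [0.6033 0.2185 0.091 ] [0.6032 0.2183 0.0899] (0.602322518825531, 0.21892157196998596) 0.015182566829025745 514
idler yaw 19.217582741932972 0.1338232129627019
wheel z 0.06936718094521305
clip [0.6231 0.0827 0.074 ] (0.6254530549049377, 0.08385071158409119) 0.022432759404182434 [0.6198 0.0815 0.0728] 413
[[-0.0243,0.0168,0.0027,0.0278],[-0.0238,0.0175,0.0027,0.0278],[-0.0233,0.0182,0.0027,0.0278],[-0.0228,0.0188,0.0027,0.0278],[-0.0223,0.0194,0.0027,0.0278],[-0.0217,0.02,0.0027,0.0278],[-0.0212,0.0206,0.0027,0.0278],[-0.0206,0.0212,0.0027,0.0278],[-0.02,0.0218,0.0027,0.0278],[-0.0194,0.0223,0.0027,0.0278],[-0.0187,0.0229,0.0027,0.0278],[-0.0181,0.0234,0.0027,0.0278],[-0.0174,0.0239,0.0027,0.0278],[-0.0168,0.0243,0.0027,0.0278]]
```

Run:
```python
from h import *
plan([.44,-.236,.26],np.radians(-4.5),12)
```

```text
[[-0.0252,0.0207,0.0032,0.0324],[-0.0245,0.0215,0.0032,0.0324],[-0.0238,0.0223,0.0032,0.0324],[-0.0231,0.0231,0.0032,0.0324],[-0.0223,0.0238,0.0032,0.0324],[-0.0215,0.0245,0.0032,0.0324],[-0.0207,0.0252,0.0032,0.0324],[-0.0199,0.0259,0.0032,0.0324],[-0.019,0.0265,0.0032,0.0324],[-0.0182,0.0271,0.0032,0.0324],[-0.0173,0.0277,0.0032,0.0324],[-0.0164,0.0282,0.0032,0.0324]]
```

Emit:
carry_out:
  motion:
    - [[-0.025,0.0205,0.003,0.0325],[-0.0245,0.0215,0.003,0.0325],[-0.024,0.0225,0.003,0.0325],[-0.023,0.023,0.003,0.0325],[-0.0225,0.024,0.003,0.0325],[-0.0215,0.0245,0.003,0.0325],[-0.0205,0.025,0.003,0.0325],[-0.02,0.026,0.003,0.0325],[-0.019,0.0265,0.003,0.0325],[-0.018,0.027,0.003,0.0325],[-0.0175,0.0275,0.003,0.0325],[-0.0165,0.028,0.003,0.0325],[0,0,0,0]]

```text
time_s: 3.85
tool_pos: [0.4365, -0.2369, 0.2622]
ee_rot: [3.138, -0.129, -0.003]
wrist_force: [-0.4, 0.0, -0.0]
grip_width: 0.0928
finger_force: 0.0
```

Run:
```python
from h import *
np.set_printoptions(precision=4,suppress=True)
s=r.read_state();print(np.degrees(yaw(s)), s['tool_pos'],s['joint_velocities'],s['time_s'])
c,T,I,D=shot('wrist','w2.png')
for q,z in dict(fork_grip=.018,fork=0,driver_grip=.02,tray=0).items():
    for l in nets.pinpoint('wrist',q)[:2]: print(q,round(l['score'],2),np.round(l['centre'],1),onz(c,T,l['centre'],z),dep(c,T,l['centre'],D))
u,v=np.meshgrid(np.arange(640),np.arange(400))
P=np.stack([(u-c['cx'])/c['fx']*D,(v-c['cy'])/c['fy']*D,D],-1)@T[:3,:3].T+T[:3,3]
np.savez('w2.npz',D=D,T=T,P=P)
# handle: dark pixels at height ~.031 near expected
m=(D>0)&(P[...,2]>.024)&(P[...,2]<.038)&(np.hypot(P[...,0]-.42,P[...,1]+.235)<.065)&(I.max(2)<90)
q=P[m]; (rc,sz,an)=cv2.minAreaRect(q[:,:2].astype(np.float32)); print('handle',rc,sz,an,np.median(q[:,2]),len(q))
e=np.linalg.svd(q[:,:2]-q[:,:2].mean(0),full_matrices=False)[2][0]; print('yaw',np.degrees(np.arctan2(e[1],e[0])),q.mean(0))
```

```text
-4.705537335887096 [ 0.4365 -0.2369  0.2622] [ 0.0687  0.0007 -0.0178  0.0545  0.0182  0.0488] 3.85
fork_grip 0.68 [313.3 183. ] [ 0.4219 -0.2339  0.018 ] [ 0.4245 -0.2342  0.03  ]
fork 0.69 [316.9 188.7] [ 0.41   -0.2376  0.    ] [ 0.417  -0.238   0.0304]
fork 0.63 [17.7 16.7] [0.6452 0.0955 0.    ] [0.6238 0.0425 0.0668]
driver_grip 0.94 [380.3 222. ] [ 0.3632 -0.317   0.02  ] [ 0.3665 -0.3153  0.0293]
tray 0.64 [346.1 164.4] [ 0.4394 -0.2784  0.    ] [ 0.4401 -0.2781  0.0042]
tray 0.42 [540.6  32.8] [ 0.5773 -0.5178  0.    ] [ 0.5726 -0.499   0.0293]
handle (0.41079598665237427, -0.2355089634656906) (0.02100704424083233, 0.0917450413107872) 84.7066650390625 0.03013269076468511 1117
yaw 173.92525317701632 [ 0.4103 -0.2352  0.0301]
```

View pics/w2.png

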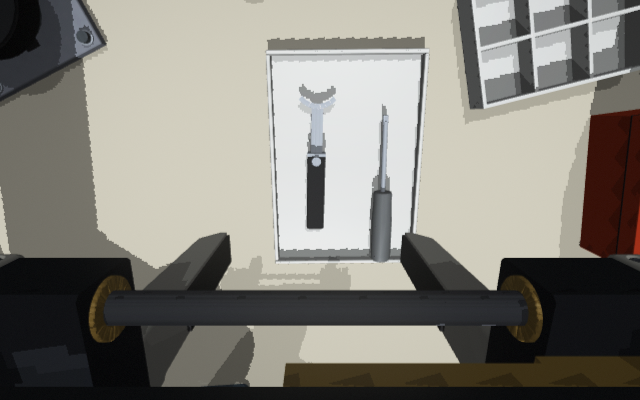

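The picture shows the fork handle at (316,190), its crescent at (318,98), and the screwdriver at (381,225). The left tray wall is close to the fork, so the fingers must be about half closed before descending.

Emit:
carry_out:
  motion:
    - [[-0.0015,0,0.02,0.001],[-0.0015,0,0.02,0.001],[-0.0015,0,0.02,0.001],[-0.0015,0,0.02,0.001],[-0.0015,0,0.02,0.001],[-0.0015,0,0.02,0.001],[-0.0015,0,0.02,0.001],[-0.0015,0,0.02,0.001],[-0.0015,0,0.02,0.001],[-0.0015,0,0.02,0.001],[0,0,0,0],[0,0,0,0]]
  fingers: 0.03
  squeeze: 40

```text
time_s: 5.1
tool_pos: [0.4246, -0.2318, 0.0622]
ee_rot: [-3.137, 0.136, 0.003]
wrist_force: [0.3, 0.7, 0.6]
grip_width: 0.045
finger_force: 0.0
```

Run:
```python
from h import *
np.set_printoptions(precision=4,suppress=True)
s=r.read_state();print(np.degrees(yaw(s)), s['tool_pos'],s['ee_rot'],s['grip_width'],s['wrist_force'])
plan([.421,-.236,.008],np.radians(-5.3),5)
```

```text
-4.978925017411699 [ 0.4246 -0.2318  0.0622] [-3.137   0.1364  0.0026] 0.045012059620868246 [0.3134 0.6977 0.6047]
[[-0.0006,0.0009,0.0108,0.0011],[-0.0006,0.0009,0.0108,0.0011],[-0.0006,0.0009,0.0108,0.0011],[-0.0006,0.0009,0.0108,0.0011],[-0.0006,0.0009,0.0108,0.0011]]
```

Emit:
carry_out:
  motion:
    - [[-0.0015,0.0022,0.006,0.0025],[-0.0015,0.0022,0.008,0.0025],[0,0,0.01,0],[0,0,0.01,0],[0,0,0.01,0],[0,0,0.01,0],[0,0,0,0],[0,0,0,0],[0,0,0,0]]

```text
time_s: 5.85
tool_pos: [0.4212, -0.2376, 0.0086]
ee_rot: [-3.138, 0.148, 0.0]
wrist_force: [-0.5, 0.6, 0.2]
grip_width: 0.0452
finger_force: 0.0
```

Run:
```python
from h import *
np.set_printoptions(precision=4,suppress=True)
s=r.read_state();print(np.degrees(yaw(s)), s['tool_pos'],s['ee_rot'],s['grip_width'],s['wrist_force'])
c,T,I,D=shot('wrist','w3.png')
l=nets.pinpoint('wrist','fork_grip'); print([(x['score'],x['centre'],onz(c,T,x['centre'],.018)) for x in l[:1]])
```

```text
-5.401084369266513 [ 0.4212 -0.2376  0.0086] [-3.138   0.148   0.0002] 0.045157140440427734 [-0.4644  0.6443  0.2252]
[(0.82, [310.7, 255.2], array([ 0.4224, -0.236 ,  0.018 ]))]
```

View pics/w3.png

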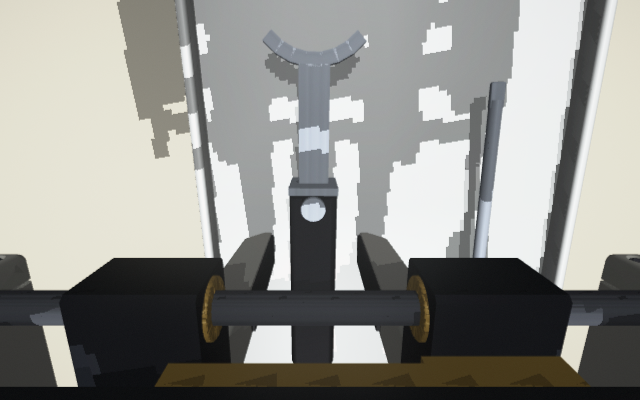

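The picture shows the handle centred between the fingers at (313,250), and the hollow's deepest edge near (314,53). I close and lift.

Emit:
carry_out:
  motion:
    - [[0,0,0,0],[0,0,0,0],[0,0,0,0],[0,0,0,0],[0,0,0,0],[0,0,0,0]]
  fingers: 1
  squeeze: 40

```text
time_s: 6.45
tool_pos: [0.4212, -0.2374, 0.0089]
ee_rot: [3.138, -0.148, 0.0]
wrist_force: [0.1, 2.2, 2.6]
grip_width: 0.0212
finger_force: 40.0
```

Run:
```python
from h import *
np.set_printoptions(precision=4,suppress=True)
s=r.read_state();print(np.degrees(yaw(s)), s['tool_pos'],s['grip_width'],s['finger_force'],s['wrist_force'])
```

```text
-5.402426614146844 [ 0.4212 -0.2374  0.0089] 0.021217827811645586 39.9942147731781 [0.102  2.2236 2.5763]
```

Emit:
carry_out:
  motion:
    - [[0,0,-0.005,0],[0,0,-0.01,0],[0,0,-0.015,0],[0,0,-0.02,0],[0,0,-0.025,0],[0,0,-0.025,0],[0,0,-0.02,0],[0,0,-0.01,0],[0,0,0,0],[0,0,0,0],[0,0,0,0]]

```text
time_s: 7.37
tool_pos: [0.4204, -0.2368, 0.1375]
ee_rot: [-3.137, 0.148, 0.003]
wrist_force: [0.1, 0.3, -1.1]
grip_width: 0.0217
finger_force: 40.0
```

Run:
```python
from h import *
np.set_printoptions(precision=4,suppress=True)
s=r.read_state();print(np.degrees(yaw(s)), s['tool_pos'],s['grip_width'],s['finger_force'],s['wrist_force'])
c,T,I,D=shot('wrist','w4.png')
Tc=np.array(c['T_tool_cam'])
u,v=np.meshgrid(np.arange(640),np.arange(400))
P=np.stack([(u-c['cx'])/c['fx']*D,(v-c['cy'])/c['fy']*D,D],-1)@Tc[:3,:3].T+Tc[:3,3]  # tool frame
np.savez('w4.npz',P=P)
m=(D>0)&(P[...,2]<.01)&(P[...,2]>-.04)&(P[...,0]>.045)&(P[...,0]<.16)&(abs(P[...,1])<.04)
for a in np.arange(.03,.14,.01):
    k=m&(abs(P[...,0]-a)<.005)
    if k.any(): print(round(a,3),k.sum(),'z',np.median(P[k][:,2]),'y',P[k][:,1].min(),P[k][:,1].max())
for vv in range(20,110,4):
    k=np.where(m[vv])[0]
    if k.size: print(vv,k.min(),k.max(),k.size,P[vv,k[0]],P[vv,k[-1]])
k=m&(abs(P[...,1])<.002); print('deepest x',P[k][:,0].max())
cr=I[0:300,160:480,::-1]; cv2.imwrite('pics/w4c.png',cv2.resize(cr,None,fx=2,fy=2,interpolation=cv2.INTER_CUBIC))
```

```text
-5.400300839327302 [ 0.4204 -0.2368  0.1375] 0.021661279801075572 39.99283969402313 [ 0.0741  0.3261 -1.1195]
0.05 634 z -0.010913747831583928 y -0.006133197250393141 0.007732546091111741
0.06 640 z -0.010867035156728988 y -0.005998641974780432 0.007926516936168714
0.07 708 z -0.01096271451174595 y -0.005897667824459786 0.007942244891294449
0.08 715 z -0.010901455133419335 y -0.005794828774403771 0.007825470458881193
0.09 923 z -0.010910471886965672 y -0.012264238924786097 0.014528558605376675
0.1 1250 z -0.010827975453082728 y -0.021372563374300654 0.02339260780846483
0.11 23 z -0.01043432656944096 y -0.01837852616832408 0.020844615687549826
32 271 361 10 [ 0.1055 -0.0184 -0.0101] [ 0.1055  0.0205 -0.0098]
36 268 364 24 [ 0.1037 -0.0196 -0.0111] [ 0.1038  0.0217 -0.0105]
40 265 367 37 [ 0.102  -0.0209 -0.0116] [ 0.1022  0.0231 -0.0105]
44 267 365 45 [ 0.1011 -0.0206 -0.0082] [ 0.1007  0.0223 -0.0101]
48 271 361 54 [ 0.0999 -0.0192 -0.0056] [ 0.0991  0.0206 -0.0101]
52 275 357 83 [ 0.0979 -0.0172 -0.0078] [ 0.0977  0.0191 -0.0091]
56 280 352 73 [ 0.0965 -0.0152 -0.0061] [ 0.0964  0.0
[... 203 characters left out ...]
0.0102]
72 301 331 30 [ 0.0892 -0.0056 -0.011 ] [ 0.0892  0.0076 -0.0111]
76 301 331 31 [ 0.0874 -0.0056 -0.0124] [ 0.0876  0.0077 -0.0109]
80 301 331 31 [ 0.0859 -0.0057 -0.0104] [ 0.0859  0.0077 -0.0106]
84 301 331 31 [ 0.0842 -0.0057 -0.0111] [ 0.0842  0.0077 -0.0111]
88 301 331 31 [ 0.0824 -0.0056 -0.0119] [ 0.0826  0.0078 -0.0096]
92 301 331 30 [ 0.0808 -0.0057 -0.0112] [ 0.0807  0.0077 -0.0119]
96 301 331 31 [ 0.0791 -0.0057 -0.0107] [ 0.0791  0.0078 -0.0108]
100 301 331 31 [ 0.0774 -0.0058 -0.0105] [ 0.0774  0.0078 -0.01  ]
104 301 331 31 [ 0.0757 -0.0058 -0.0105] [ 0.0756  0.0078 -0.012 ]
108 301 331 31 [ 0.0739 -0.0058 -0.0103] [ 0.0739  0.0078 -0.0109]
deepest x 0.09766711611987118
```

View pics/w4c.png

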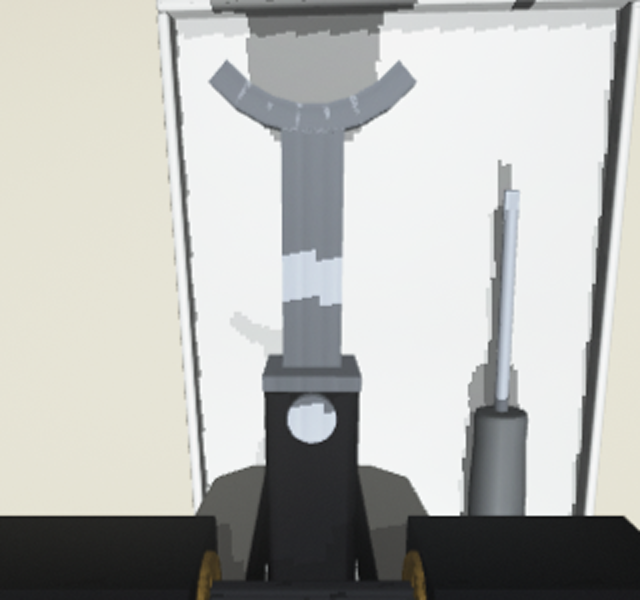

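The picture shows the fork held straight and level with the hollow's deepest point at tool x ≈ 0.098. I now plan the approach behind the clip.

```bash
cat >> h.py <<'E'
S=np.array([.6474,.0921]); H=(.0977,.001)
def tcp(s,a,z,H=H,S=S):
    ca,sa=np.cos(a),np.sin(a); p=S-(s+H[0])*np.array([ca,sa])-H[1]*np.array([sa,-ca]); return [p[0],p[1],z]
E
python3 - <<'E'
from h import *
a=np.radians(20); t=tcp(.07,a,.10); print(t); plan(t,a,12)
E
```

```text
[np.float64(0.48947152735087746), np.float64(0.03568291458507126), 0.1]
[[0.0036,-0.0231,0.0031,-0.0369],[0.0045,-0.023,0.0031,-0.0369],[0.0053,-0.0228,0.0031,-0.0369],[0.0061,-0.0226,0.0031,-0.0369],[0.007,-0.0224,0.0031,-0.0369],[0.0078,-0.0221,0.0031,-0.0369],[0.0086,-0.0218,0.0031,-0.0369],[0.0094,-0.0214,0.0031,-0.0369],[0.0102,-0.0211,0.0031,-0.0369],[0.011,-0.0207,0.0031,-0.0369],[0.0117,-0.0203,0.0031,-0.0369],[0.0125,-0.0198,0.0031,-0.0369]]
```

Emit:
carry_out:
  motion:
    - [[0.0035,-0.023,0.003,-0.037],[0.0045,-0.023,0.003,-0.037],[0.0055,-0.023,0.003,-0.037],[0.006,-0.0225,0.003,-0.037],[0.007,-0.0225,0.003,-0.037],[0.008,-0.022,0.003,-0.037],[0.0085,-0.022,0.003,-0.037],[0.0095,-0.0215,0.003,-0.037],[0.01,-0.021,0.003,-0.037],[0.011,-0.0205,0.003,-0.037],[0.0115,-0.0205,0.003,-0.037],[0.0125,-0.02,0.003,-0.037],[0,0,0,0],[0,0,0,0]]

```text
time_s: 8.58
tool_pos: [0.489, 0.0363, 0.1011]
ee_rot: [-3.092, -0.55, 0.005]
wrist_force: [0.2, 0.3, -2.1]
grip_width: 0.0214
finger_force: 40.0
```

Run:
```python
from h import *
np.set_printoptions(precision=4,suppress=True)
s=r.read_state();print(np.degrees(yaw(s)), s['tool_pos'],s['time_s'],s['finger_force'],s['wrist_force'])
c,T,I,D=shot('wrist','w5.png')
for q,z in dict(spindle=.07,clip_mid=.072).items():
    for l in nets.pinpoint('wrist',q)[:1]: print(q,round(l['score'],2),np.round(l['centre'],1),onz(c,T,l['centre'],z))
a=np.radians(20); plan(tcp(.06,a,.065),a,6)
```

```text
20.1717493433115 [0.489  0.0363 0.1011] 8.5833 39.99280035495758 [ 0.1669  0.3365 -2.1088]
clip_mid 0.74 [317.5 256.5] [0.473  0.0281 0.072 ]
6 x [0.0017, -0.0002, 0.0062, -0.0]
```

View pics/w5.png

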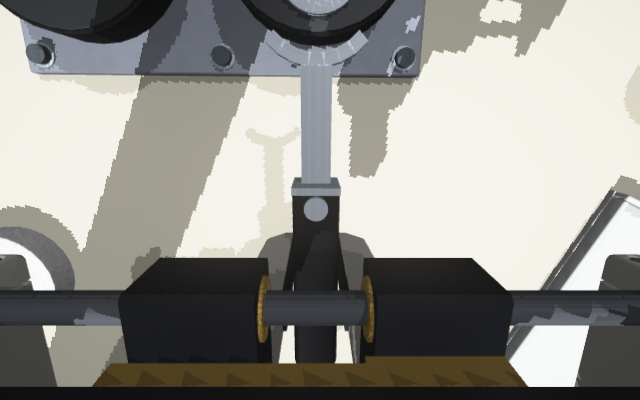

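The picture shows the crescent at (317,50) lined up laterally with the clip's back at about (318,8); the clip_mid report lay on the handle and is false. I descend in place first.

Emit:
carry_out:
  motion:
    - [[0,0,0.006,0],[0,0,0.009,0],[0,0,0.009,0],[0,0,0.007,0],[0.0,0,0.005,0],[0,0,0,0],[0,0,0,0]]

```text
time_s: 9.32
tool_pos: [0.4897, 0.0353, 0.0661]
ee_rot: [-3.093, -0.546, 0.002]
wrist_force: [-0.5, -0.5, -2.3]
grip_width: 0.0217
finger_force: 40.0
```

Run:
```python
from h import *
np.set_printoptions(precision=4,suppress=True)
s=r.read_state();print(np.degrees(yaw(s)), s['tool_pos'],s['time_s'],s['finger_force'],s['wrist_force'])
c,T,I,D=shot('wrist','w6.png')
u,v=np.meshgrid(np.arange(640),np.arange(400))
P=np.stack([(u-c['cx'])/c['fx']*D,(v-c['cy'])/c['fy']*D,D],-1)@T[:3,:3].T+T[:3,3]
for n,rr in (('crescent/blade',(60,150)),('above',(0,30))):
    k=P[rr[0]:rr[1]:10,310:325:7].reshape(-1,3); print(n,k)
a=np.radians(20); plan(tcp(.05,a,.065),a,6)
```

```text
20.032852704156664 [0.4897 0.0353 0.0661] 9.3167 39.99272704124451 [-0.4767 -0.4921 -2.3106]
crescent/blade [[0.5774 0.0687 0.0768]
 [0.5785 0.0659 0.0763]
 [0.5794 0.063  0.0772]
 [0.5734 0.0673 0.0777]
 [0.5746 0.0644 0.0767]
 [0.5755 0.0615 0.0782]
 [0.5696 0.0659 0.077 ]
 [0.5707 0.063  0.0762]
 [0.5717 0.0601 0.0774]
 [0.5656 0.0645 0.0768]
 [0.5666 0.0615 0.0777]
 [0.5678 0.0586 0.0758]
 [0.5616 0.063  0.0771]
 [0.5627 0.0601 0.0759]
 [0.5637 0.0571 0.0774]
 [0.5575 0.0616 0.0767]
 [0.5586 0.0586 0.0768]
 [0.5597 0.0556 0.077 ]
 [0.5533 0.0601 0.0767]
 [0.5544 0.0571 0.0772]
 [0.5555 0.0541 0.0768]
 [0.5492 0.0586 0.078 ]
 [0.5502 0.0555 0.0763]
 [0.5513 0.0525 0.0768]
 [0.5447 0.057  0.0757]
 [0.546  0.054  0.0775]
 [0.5471 0.051  0.0777]]
above [[0.6011 0.0774 0.0704]
 [0.6024 0.0746 0.0696]
 [0.6038 0.0718 0.0683]
 [0.5978 0.0762 0.0688]
 [0.599  0.0733 0.0684]
 [0.5998 0.0703 0.0696]
 [0.5945 0.0751 0.0668]
 [0.5956 0.0721 0.0668]
 [0.5969 0.0692 0.0659]]
6 x [0.0033, -0.0001, 0.0003, 0.0001]
```

Emit:
carry_out:
  motion:
    - [[0.003,0,0.0005,0],[0.003,0,0.0005,0],[0.003,0,0.0003,0],[0.003,0,0,0],[0.003,0,0,0],[0.003,0,0,0],[0.003,0,0,0],[0.0015,0,0,0],[0.0015,0,0,0],[0.0015,0,0,0],[0.0015,0,0,0],[0.0015,0,0,0],[0.0015,0,0,0],[0,0,0,0]]

```text
time_s: 10.53
tool_pos: [0.5185, 0.0456, 0.0654]
ee_rot: [3.094, 0.547, 0.0]
wrist_force: [-0.9, -0.0, -1.8]
grip_width: 0.0219
finger_force: 40.0
```

```bash
cat >> h.py <<'E'
def chk(fn):
    np.set_printoptions(precision=4,suppress=True)
    s=r.read_state();p=s['tool_pos'][:2]; a=yaw(s)
    h=p+H[0]*np.array([np.cos(a),np.sin(a)])+H[1]*np.array([np.sin(a),-np.cos(a)]); d=S-h
    e=np.array([np.cos(a),np.sin(a)]); print('yaw',np.degrees(a),s['tool_pos'],'t',s['time_s'],'F',s['wrist_force'],'Fx',s['wrist_force'][:2]@e,'grip',s['finger_force'],'s',d@e,'lat',d@[np.sin(a),-np.cos(a)])
    return shot('wrist',fn)
E
python3 - <<'E'
from h import *
c,T,I,D=chk('w7.png')
cv2.imwrite('pics/w7c.png',cv2.resize(I[0:120,220:420,::-1],None,fx=4,fy=4,interpolation=cv2.INTER_CUBIC))
E
```

```text
yaw 20.043191444081774 [0.5185 0.0456 0.0654] t 10.5333 F [-0.9367 -0.0049 -1.84  ] Fx -0.8816037535036467 grip 39.992841482162476 s 0.03929802068025301 lat -0.0005263670106797932
```

View pics/w7c.png

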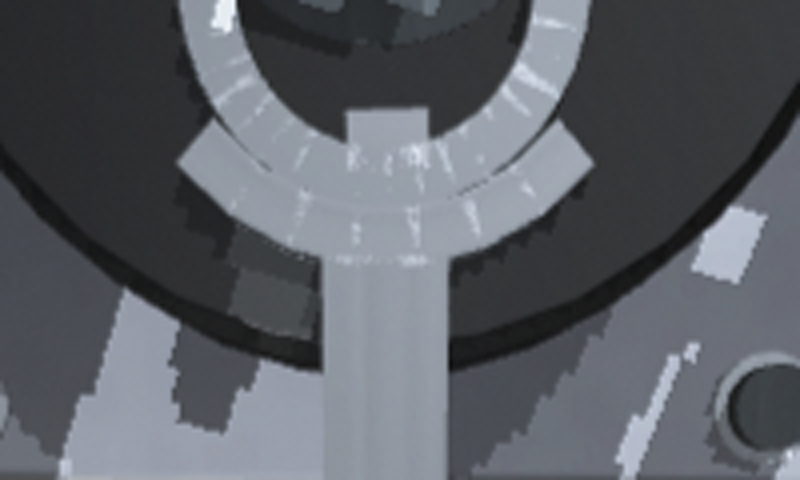

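The picture shows the clip's back seated squarely in the crescent (crop centre about 387,190), with its back prong at (387,125) pointing at the spindle. I push on slowly.

Emit:
carry_out:
  motion:
    - [[0.001,0,0,0],[0.001,0,0,0],[0.001,0,0,0],[0.001,0,0,0],[0.001,0,0,0],[0.001,0,0,0],[0.001,0,0,0],[0.001,0,0,0],[0.001,0,0,0]]

```text
time_s: 11.33
tool_pos: [0.5243, 0.0484, 0.0646]
ee_rot: [-3.093, -0.547, 0.008]
wrist_force: [-7.0, -3.6, 0.2]
grip_width: 0.0215
finger_force: 40.0
```

Run:
```python
from h import *
c,T,I,D=chk('w8.png')
```

```text
yaw 20.059511694821882 [0.5243 0.0484 0.0646] t 11.3333 F [-6.9534 -3.5767  0.1737] Fx -7.758420004568172 grip 39.994508028030396 s 0.032914802508696626 lat 0.0001801917753979611
```

Emit:
carry_out:
  motion:
    - [[0.0005,0,0,0],[0.0005,0,0,0],[0.0005,0,0,0],[0,0,0,0]]

```text
time_s: 11.72
tool_pos: [0.5261, 0.049, 0.0646]
ee_rot: [-3.093, -0.547, 0.007]
wrist_force: [-4.9, -2.0, -1.5]
grip_width: 0.0219
finger_force: 40.0
```

Run:
```python
from h import *
c,T,I,D=chk('w9.png')
```

```text
yaw 20.0528629150397 [0.5261 0.049  0.0646] t 11.7167 F [-4.9405 -1.9767 -1.4826] Fx -5.318718297679591 grip 39.992775321006775 s 0.030976719772005803 lat 0.00011055787808357657
```

Emit:
carry_out:
  motion:
    - [[0.0005,0,0,0],[0.0005,0,0,0],[0.0005,0,0,0],[0.0005,0,0,0],[0.0005,0,0,0],[0,0,0,0]]

```text
time_s: 12.27
tool_pos: [0.532, 0.0501, 0.0658]
ee_rot: [3.093, 0.546, 0.005]
wrist_force: [0.4, -0.3, -0.3]
grip_width: 0.0215
finger_force: 40.0
```

Run:
```python
from h import *
c,T,I,D=chk('w10.png')
```

```text
yaw 20.033421569872893 [0.532  0.0501 0.0658] t 12.2667 F [ 0.368  -0.2804 -0.3361] Fx 0.24970993412794326 grip 39.99292731285095 s 0.02512163382842792 lat -0.0008855807020222374
```

Run:
```python
from h import *
I=cv2.imread('pics/w10.png'); cv2.imwrite('pics/w10c.png',cv2.resize(I[0:120,220:420],None,fx=4,fy=4,interpolation=cv2.INTER_CUBIC))
```

```text
(no output)
```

View pics/w10c.png

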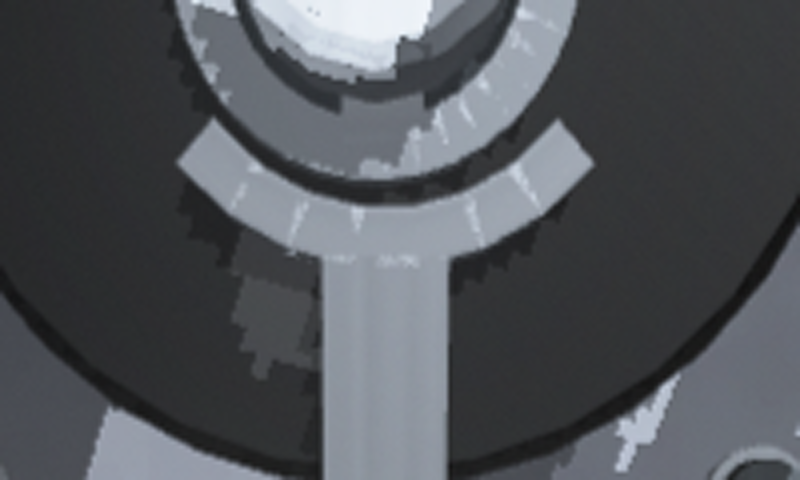

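The picture shows the clip has jumped off the crescent: there is a dark gap at (387,190), its prong is under the head, and the force is zero, so it is home. I back off and rise.

Emit:
carry_out:
  motion:
    - [[-0.002,0,0,0],[-0.005,0,0,0],[-0.009,0,0,0],[-0.012,0,0,0],[-0.012,0,0,0],[-0.012,0,0,0],[-0.006,0,-0.006,0],[0,0,-0.012,0],[0,0,-0.018,0],[0,0,-0.018,0],[0,0,-0.012,0],[0,0,-0.006,0],[0,0,0,0]]

```text
time_s: 13.4
tool_pos: [0.4769, 0.0299, 0.1391]
ee_rot: [3.093, 0.546, 0.005]
wrist_force: [0.9, -1.1, -2.4]
grip_width: 0.0216
finger_force: 40.0
```

Run:
```python
from h import *
c,T,I,D=chk('w11.png')
l=nets.pinpoint('wrist','clip_mid'); print([(x['score'],x['centre'],onz(c,T,x['centre'],.072)) for x in l[:2]])
c,T,I,D=shot('top','top1.png')
for q,z in dict(clip_mid=.072,spindle=.07).items():
    for l in nets.pinpoint('top',q)[:2]: print(q,round(l['score'],2),np.round(l['centre'],1),onz(c,T,l['centre'],z))
s=r.read_state()
# release pose: same spot as the grasp (TCP at pick up 0.4212,-0.2374)
plan([.4212,-.2374,.13],np.radians(-5.4),12)
```

```text
yaw 20.033859081656015 [0.4769 0.0299 0.1391] t 13.4 F [ 0.857  -1.1214 -2.3764] Fx 0.42102842857848327 grip 39.992945194244385 s 0.08382133004768064 lat -0.001028877790088673
[]
clip_mid 0.52 [284.7 162.2] [0.6472 0.096  0.072 ]
spindle 0.83 [287.7 159.5] [0.6562 0.0876 0.07  ]
[[-0.0119,0.0194,0.0005,0.037],[-0.0111,0.0198,0.0005,0.037],[-0.0104,0.0202,0.0005,0.037],[-0.0096,0.0206,0.0005,0.037],[-0.0089,0.0209,0.0005,0.037],[-0.0081,0.0213,0.0005,0.037],[-0.0073,0.0215,0.0005,0.037],[-0.0065,0.0218,0.0005,0.037],[-0.0057,0.022,0.0005,0.037],[-0.0049,0.0222,0.0005,0.037],[-0.004,0.0224,0.0005,0.037],[-0.0032,0.0225,0.0005,0.037]]
```

Emit:
carry_out:
  motion:
    - [[-0.012,0.0195,0,0.037],[-0.011,0.02,0,0.037],[-0.0105,0.02,0,0.037],[-0.0095,0.0205,0,0.037],[-0.009,0.021,0,0.037],[-0.008,0.0215,0,0.037],[-0.0075,0.0215,0,0.037],[-0.0065,0.022,0,0.037],[-0.0055,0.022,0,0.037],[-0.005,0.022,0,0.037],[-0.004,0.0225,0,0.037],[-0.003,0.0225,0,0.037],[0,0,0,0],[0,0,0,0]]

```text
time_s: 14.82
tool_pos: [0.4216, -0.2383, 0.1365]
ee_rot: [-3.137, 0.151, 0.002]
wrist_force: [-0.3, -0.1, -2.7]
grip_width: 0.0216
finger_force: 40.0
```

Run:
```python
from h import *
c,T,I,D=chk('w12.png')
plan([.4212,-.2374,.03],np.radians(-5.4),8)
```

```text
yaw -5.5112613411441 [ 0.4216 -0.2383  0.1365] t 14.8167 F [-0.2752 -0.1343 -2.7122] Fx -0.2610413441089647 grip 39.99290585517883 s 0.0953014952759552 lat -0.35157631716851584
8 x [-0.0001, 0.0, 0.0133, -0.0001]
```

Emit:
carry_out:
  motion:
    - [[0,-0.0005,0.01,0],[0,-0.0005,0.02,0],[0,0,0.02,0],[0,0,0.02,0],[0,0,0.02,0],[0,0,0.015,0],[0,0,0.01,0],[0,0,0.006,0],[0,0,0.003,0],[0,0,0.001,0],[0,0,0.001,0],[0,0,0.0005,0],[0,0,0,0],[0,0,0,0]]

```text
time_s: 16.03
tool_pos: [0.4226, -0.237, 0.0114]
ee_rot: [3.137, -0.148, 0.001]
wrist_force: [-0.6, 0.4, -1.0]
grip_width: 0.0217
finger_force: 40.0
```

Run:
```python
from h import *
chk('w13.png')
```

```text
yaw -5.398984094867853 [ 0.4226 -0.237   0.0114] t 16.0333 F [-0.6037  0.4452 -0.9804] Fx -0.6429247518420738 grip 39.99297559261322 s 0.09513504862923469 lat -0.3498137490635341
```

Emit:
carry_out:
  motion:
    - [[0,0,0.0005,0],[0,0,0.0005,0],[0,0,0.0005,0],[0,0,0.0005,0],[0,0,0.0005,0],[0,0,0,0],[0,0,0,0]]

```text
time_s: 16.67
tool_pos: [0.4223, -0.2367, 0.0088]
ee_rot: [3.138, -0.148, 0.0]
wrist_force: [-1.8, 0.3, 4.6]
grip_width: 0.0217
finger_force: 40.0
```

Run:
```python
from h import *
chk('w14.png')
```

```text
yaw -5.393309903223298 [ 0.4223 -0.2367  0.0088] t 16.6667 F [-1.8126  0.3476  4.5878] Fx -1.8372552035352994 grip 39.9947190284729 s 0.09552895054272653 lat -0.34953482446232936
```

The wrist force shows the fork resting on the tray floor, so I release to about 45 mm, clear of the tray wall, and rise.

Emit:
carry_out:
  motion:
    - [[0,0,0,0],[0,0,0,0],[0,0,0,0],[0,0,0,0],[0,0,0,0],[0,0,0,0]]
  fingers: 0.03

```text
time_s: 17.22
tool_pos: [0.4223, -0.2367, 0.0083]
ee_rot: [-3.138, 0.148, 0.0]
wrist_force: [-0.2, 0.8, 0.8]
grip_width: 0.045
finger_force: 0.0
```

Emit:
carry_out:
  motion:
    - [[0,0,-0.004,0],[0,0,-0.01,0],[0,0,-0.02,0],[0,0,-0.03,0],[0,0,-0.03,0],[0,0,-0.03,0],[0,0,-0.03,0],[0,0,-0.02,0],[0,0,0,0],[0,0,0,0]]

```text
time_s: 18.05
tool_pos: [0.4229, -0.2372, 0.1842]
ee_rot: [3.136, -0.148, 0.005]
wrist_force: [-0.1, -0.7, -0.4]
grip_width: 0.0452
finger_force: 0.0
```

Run:
```python
from h import *
c,T,I,D=chk('w15.png')
u,v=np.meshgrid(np.arange(640),np.arange(400))
P=np.stack([(u-c['cx'])/c['fx']*D,(v-c['cy'])/c['fy']*D,D],-1)@T[:3,:3].T+T[:3,3]
m=(D>0)&(P[...,2]>.02)&(P[...,2]<.045)&(np.hypot(P[...,0]-.41,P[...,1]+.235)<.065)&(I.max(2)<90)
q=P[m]; print(len(q),np.linalg.lstsq(np.c_[q[:,:2]-q[:,:2].mean(0),np.ones(len(q))],q[:,2],rcond=None)[0],q.mean(0))
c,T,I2,D=shot('top','top2.png')
print([(x['score'],onz(c,T,x['centre'],.072)) for x in nets.pinpoint('top','clip_mid')[:1]])
A=cv2.resize(I2[130:200,225:320],(640,472),interpolation=cv2.INTER_CUBIC)
cv2.imwrite('pics/fin.png',np.hstack([cv2.resize(A,(400,295)),cv2.resize(I,(400,295))])[:,:,::-1])
```

```text
yaw -5.394182526220477 [ 0.4229 -0.2372  0.1842] t 18.05 F [-0.1171 -0.7085 -0.3514] Fx -0.05000415750623597 grip 0.0 s 0.09485161017340338 lat -0.34996400839689756
1714 [-0.0026 -0.0227  0.0301] [ 0.4114 -0.2358  0.0301]
[(0.59, array([0.6425, 0.1023, 0.072 ]))]
```

View pics/fin.png

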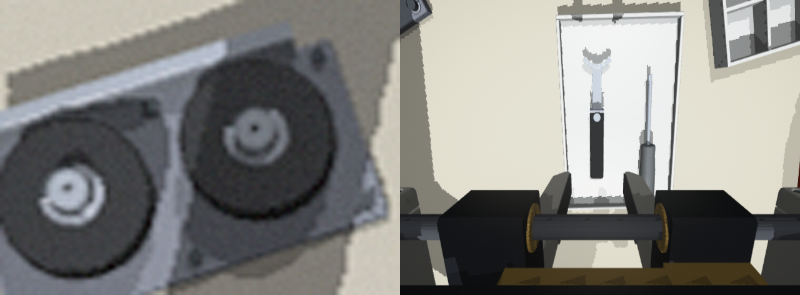

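The left half shows the clip encircling the spindle at (255,133), just like the finished one at (72,192). The right half shows the fork lying flat in the tray at (597,120), at the same height as before it was picked up.

```bash
python3 -c "
from plant import r; print(r.close_job())"
```

```text
the job is handed in; nothing more can be done
None
```

I pushed the clip with the fork until it snapped home on the spindle and laid the fork flat back in the white tray, then handed the job in at about 18 s of the 54 s; the hand-in gave no verdict.

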